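# Check three guide slides and pull out the one that binds

## Task

Check the three guide slides on the check board: push every slider away from the front deck as far as it will go and leave all three there together, so that you see which one binds and stops short. Then bring all three sliders fully back home, leave the two sound slides in their bays, and slide the one that binds forward, flat on the board and without lifting it, until it is wholly out of its bay and lies on the open front deck.

Things in the scene. Friction and masses are not known exactly. Their poses are not given: they have to be found in the camera images.
- check_board: grey board fixed to the table, 10 mm thick. Origin: table level under the middle bay's centre; x to the rear, away from the robot, y left. Three bays 46 mm wide at y = -75, 0, +75 mm between white ribs 12 mm high whose front ends are at x = -60 mm; rear fence 14 mm high, face at x = +65 mm. Hex key and cap lie on the left margin, y > 118 mm
- front_deck (a point): centre of the board's open front deck, on its top face (10 mm above the table), at board x = -147, y = 0. The deck reaches 87 mm to front and rear of this point (rear: the ribs' front ends; front: a lip 6 mm high) and 113 mm to either side
- unit_a: one of three like guide slides lying loose in the bays, in any order: dark steel base 120 (x) x 40 (y) mm, 20 mm high at its end blocks, about 0.6 kg, slider on a rail along x. Origin: centre of its underside, on the board's 10 mm plate; x points to the rear fence, z up. On the board it slides under 2 to 5 N
- slider_a (a joint): slider travel along the unit's +x, m: 0 = home, the end nearer the front deck; grows toward the rear fence. A sound slider runs freely (under 1 N) over 0.060 m to its far stop; one that binds stops dead below 0.035 m however hard it is pushed (10 to 15 N is ample). It stays where it is left. Starts at 0 to 0.014
- tab_a (a point): centre of the slider's black upright finger tab: 8 mm thick (x), 22 wide (y), 25 high, its top 56 mm above the table; the slider body under it is 36 x 32 mm, its top 32 mm above the table. At unit x = -30 mm + travel, y = 0. Neighbouring tabs are 75 mm apart sideways
- unit_b: one of three like guide slides lying loose in the bays, in any order: dark steel base 120 (x) x 40 (y) mm, 20 mm high at its end blocks, about 0.6 kg, slider on a rail along x. Origin: centre of its underside, on the board's 10 mm plate; x points to the rear fence, z up. On the board it slides under 2 to 5 N
- slider_b (a joint): slider travel along the unit's +x, m: 0 = home, the end nearer the front deck; grows toward the rear fence. A sound slider runs freely (under 1 N) over 0.060 m to its far stop; one that binds stops dead below 0.035 m however hard it is pushed (10 to 15 N is ample). It stays where it is left. Starts at 0 to 0.014
- tab_b (a point): centre of the slider's black upright finger tab: 8 mm thick (x), 22 wide (y), 25 high, its top 56 mm above the table; the slider body under it is 36 x 32 mm, its top 32 mm above the table. At unit x = -30 mm + travel, y = 0. Neighbouring tabs are 75 mm apart sideways
- unit_c: one of three like guide slides lying loose in the bays, in any order: dark steel base 120 (x) x 40 (y) mm, 20 mm high at its end blocks, about 0.6 kg, slider on a rail along x. Origin: centre of its underside, on the board's 10 mm plate; x points to the rear fence, z up. On the board it slides under 2 to 5 N
- slider_c (a joint): slider travel along the unit's +x, m: 0 = home, the end nearer the front deck; grows toward the rear fence. A sound slider runs freely (under 1 N) over 0.060 m to its far stop; one that binds stops dead below 0.035 m however hard it is pushed (10 to 15 N is ample). It stays where it is left. Starts at 0 to 0.014
- tab_c (a point): centre of the slider's black upright finger tab: 8 mm thick (x), 22 wide (y), 25 high, its top 56 mm above the table; the slider body under it is 36 x 32 mm, its top 32 mm above the table. At unit x = -30 mm + travel, y = 0. Neighbouring tabs are 75 mm apart sideways

How it is judged:
By the outcome, as a careful person would: the job done as asked, in the order asked, and still so for the second after the job is handed in, with the robot touching nothing.
It also fails if it takes over 67 s, if anything falls off the work surface, if the arm or the gripper's body presses on something with over 40 N, if the wrist force passes 120 N, or if a joint passes its speed limit or range.

## Robot

A 6-joint arm with a two-finger parallel gripper is mounted at the origin on a cart in front of the work surface, level with it; the furniture and walls round the work are solid. World frame = base frame: x ahead of the robot, y to its left, z up, the work surface at z = 0. Lengths are in mm, angles in degrees, forces in N, time in s.
With the tool pointing down it reaches from about 250 to 725 mm from the base axis. Payload 9.7 kg.
Tool frame: the origin (TCP) lies at the very end of the fingers, on their centre line; the grasp point (between the pads) lies 19 mm behind it (env.pinch_z is the distance from the TCP to the grasp point, in mm); z points along the fingers, y is the direction in which the jaws open and shut (so a half turn about z gives the same grasp; the last joint's range is limited). The gripper opens to 85 mm and grips with 20 to 120 N. Pads are 22 mm wide; open, the fingers measure 114 mm over their backs; the gripper's body (76 mm by 85 mm) begins 54 mm behind the grasp point. The pads swing forward as they close: fully open they stand 13 mm farther back than shut.
Start: joints at [74.37, 4.979, 10.078, 95.1, 0, 90], TCP at [148.183, 529.659, 231.284] pointing down, gripper open.
Joint ranges: [-179.16, 179.16], [-48.56, 103.87], [-65.8, 70.77], [-126.05, 130.52], [-82.76, 87.17], [-180, 180]. Speed limits (degrees/s): [127.2, 127.2, 147.25, 180, 180, 180].

## Interface

Orientations are given as [roll, pitch, yaw] about the fixed x, y, z axes, in that order (R = Rz(yaw) Ry(pitch) Rx(roll)).
In Python, from bench import env, eyes gives the robot as it stands. Calls block until the motion is done:
- env.move_pose(position, orientation): joint-space move of the TCP to a pose.
- env.move_linear(position, feed=150, frame=None, stop_force=None): straight line of the TCP; frame=None keeps the orientation; feed is the mean speed in mm/s. With stop_force (N) it stops when the force on the tool has changed by that much, and returns True; else False.
- env.goto_joints(angles): joint-space move.
- env.gripper_to(opening, grip_force=None): opening from 0.0 (shut) to 1.0 (fully open); grip_force is the grip in N (None keeps the last); returns when the fingers have stopped.
- env.hold(seconds).
- env.ik(position, orientation): joint angles nearest the present ones, or None.
- env.read_state(): the state.
- eyes.snapshot(name): name is "scene" or "side" or "wrist"; returns (picture, depth): 384x512x3 uint8, red, green, blue; 384x512 float32, mm along the optical axis (not along the pixel's ray), 0 where there is no reading.
- eyes.camera_model(name): a dict with "fx", "fy", "cx", "cy" (pixels), "rvec" (rotation vector, rad) and "tvec" (3), from world to camera coordinates, as OpenCV has them. Camera axes: x right, y down, z forward; pixel columns grow to the right and rows downward; lengths in mm; the calibration is good to about 2 mm. A picture is of the moment at which its call begins: read the wrist's pose just before it. camera_model takes no time and is no camera call; for the wrist camera it gives the pose at the moment of the call.
A pose or a line that the arm cannot do raises env.IKError and nothing moves.
- env.hand_in(): hands the job in, once; it reports no verdict.
The state is a dict: "time": time; "q": joint angles; "joint_velocities": joint speeds; "joint_efforts": joint torques, N m; "position": TCP position; "tool_rot": TCP orientation; "contact_force": force on the tool from outside, world axes, zero at the start; "ft_torque": the same for the moment, N m; "opening": opening from 0.0 (shut) to 1.0 (fully open).
Only numpy, scipy, OpenCV 4.12 (cv2) and the standard library are available. Lean on these libraries where they do the work, as an engineer would, in place of code of your own. Each camera call takes 0.05 s, during which the arm holds its last target.

## Working session

There is one attempt and no reset: what is moved stays moved. The work goes in short steps, each a Python script; the robot and the scene stay as the last script left them, time stands still between calls to the robot, and variables do not carry over. Pictures are saved under pics/ and viewed, and the job is handed in when it is done.

```bash
ls; mkdir -p pics; python3 - <<'E'
from bench import env, eyes
import cv2,numpy as np
for n in ["scene","side","wrist"]:
    p,d=eyes.snapshot(n); cv2.imwrite(f"pics/{n}0.png",p[:,:,::-1]); np.save(f"pics/{n}0.npy",d)
    print(n,eyes.camera_model(n))
print(env.read_state())
E
```

```text
pics
scene {'fx': 406.6403043921101, 'fy': 406.6403043921101, 'cx': 256.4239914190271, 'cy': 192.2374681716571, 'rvec': array([ 2.07648686, -0.8809294 ,  0.43570723]), 'tvec': array([-375.36421374,  318.72436481,  540.1715044 ])}
side {'fx': 435.44817410388185, 'fy': 435.44817410388185, 'cx': 252.75260518905466, 'cy': 189.02961914118188, 'rvec': array([ 2.23351859, -0.08777261,  0.05773356]), 'tvec': array([-575.64564738,   85.78671034,  817.3174516 ])}
wrist {'fx': 289.39190280006426, 'fy': 289.39190280006426, 'cx': 257.1923727883831, 'cy': 198.10573829585653, 'rvec': array([-2.32880065, -1.7666922 , -0.23148582]), 'tvec': array([-549.24082329,  -33.86486552,  377.39849071])}
{'time': 0.15, 'q': array([7.43692434e+01, 5.00369404e+00, 1.00444073e+01, 9.50990127e+01,
       1.70868281e-03, 9.00002372e+01]), 'joint_velocities': array([-0.00763931, -0.10925162,  0.08465795, -0.02938429, -0.09756089,
        0.03052027]), 'joint_efforts': array([ 1.64329879e-05, -5.20763683e+01,  4.65042937e+01,  1.39025616e-02,
        1.18103031e-05,  2.10790191e-06]), 'position': array([148.13516957, 529.49462765, 230.7432718 ]), 'tool_rot': array([-1.79941701e+02, -1.70844054e-03,  1.64369004e+02]), 'contact_force': array([0.34302156, 0.66625631, 0.15513078]), 'ft_torque': array([-0.00791711, -0.02741134, -0.06401867]), 'opening': 0.9951118974507948}
```

View pics/scene0.png

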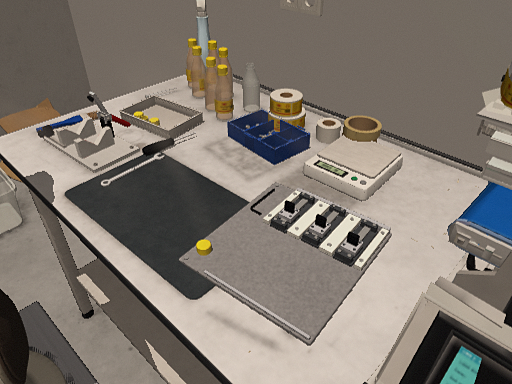

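View pics/side0.png

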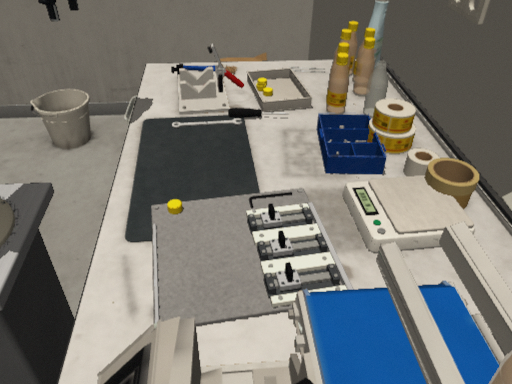

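View pics/wrist0.png

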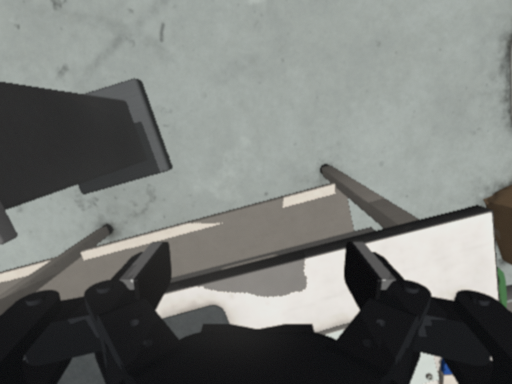

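The scene view shows the board with bays at about (325,228), the lip at about (255,305) and the cap at (204,246). The side view shows tabs at about (271,212), (281,238) and (288,270). I'll deproject both into a top-down map.

```bash
cat > h.py <<'E'
from bench import env, eyes
import cv2,numpy as np
def cloud(cm,d):
    R,_=cv2.Rodrigues(np.array(cm['rvec'])); t=np.array(cm['tvec'])
    v,u=np.indices(d.shape)
    P=np.stack([(u-cm['cx'])/cm['fx']*d,(v-cm['cy'])/cm['fy']*d,d],-1)
    W=(P-t)@R
    W[d<=0]=np.nan
    return W
E
python3 - <<'E'
from h import *
for n in ["scene","side"]:
    cm=eyes.camera_model(n); d=np.load(f"pics/{n}0.npy"); p=cv2.imread(f"pics/{n}0.png")
    W=cloud(cm,d)
    if n=="scene": pts=[(183,260),(311,337),(390,231),(275,185),(204,243),(256,310)]
    else: pts=[(153,206),(160,325),(345,290),(308,192),(271,208),(281,235),(288,266)]
    for q in pts: print(n,q,W[q[1],q[0]].round(1))
    # topdown map
    x0,x1,y0,y1=250,800,-300,250
    im=np.zeros((550,550,3),np.uint8); zz=np.full((550,550),-1e3)
    ok=np.isfinite(W[...,0])&(W[...,0]>x0)&(W[...,0]<x1)&(W[...,1]>y0)&(W[...,1]<y1)&(W[...,2]<120)
    for w,c in zip(W[ok],p[ok]):
        i=int(x1-w[0]-1e-6);j=int(y1-w[1]-1e-6)
        for a in (0,1):
          for b in (0,1):
            ii,jj=min(i+a,549),min(j+b,549)
            if w[2]>zz[ii,jj]: zz[ii,jj]=w[2]; im[ii,jj]=c
    cv2.imwrite(f"pics/top_{n}.png",im)
    m=(p.max(2)<45)&ok&(W[...,2]>50)&(W[...,2]<62)
    k,l,st,c=cv2.connectedComponentsWithStats(m.astype(np.uint8))
    for i in range(1,k):
        if st[i,4]>5: print(n,'tab',c[i],st[i,4],np.nanmean(W[l==i],0).round(1))
E
```

```text
scene (183, 260) [379.7  39.3  10.4]
scene (311, 337) [ 418.5 -237.3    9.6]
scene (390, 231) [ 7.370e+02 -1.984e+02  2.000e-01]
scene (275, 185) [679.9  74.3  11.2]
scene (204, 243) [427.   31.8  27. ]
scene (256, 310) [ 395.2 -138.9    8.9]
scene tab [289.48780488 203.63414634] 41 [607.8 -29.1  54. ]
scene tab [320.85106383 217.78723404] 47 [ 616.8 -102.6   53.9]
scene tab [353.34545455 235.43636364] 55 [ 618.3 -177.1   54. ]
side (153, 206) [380.1  46.7   8.3]
side (160, 325) [ 450.  -365.5  193.5]
side (345, 290) [ 649.7 -336.2  194.1]
side (308, 192) [703.9  83.7  -3. ]
side (271, 208) [608.6 -29.   53.7]
side (281, 235) [ 617.3 -101.8   54.3]
side (288, 266) [ 618.9 -172.9   54.5]
side tab [271.02777778 208.        ] 36 [608.6 -28.9  53.7]
side tab [281.29268293 235.70731707] 41 [ 617.7 -103.    53.7]
side tab [288.66071429 268.75      ] 56 [ 619.2 -177.9   53.6]
```

View pics/top_scene.png

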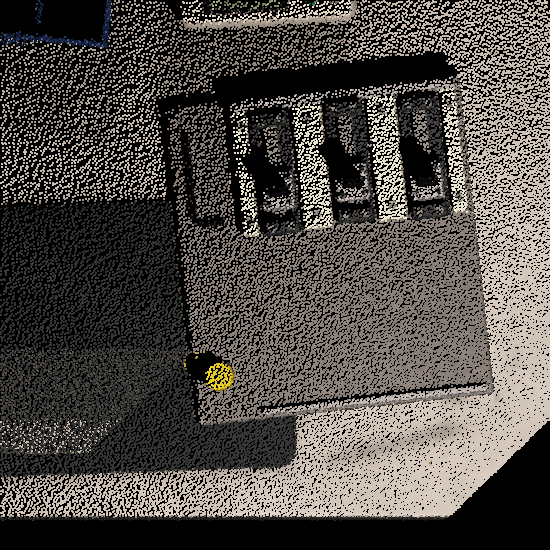

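View pics/top_side.png

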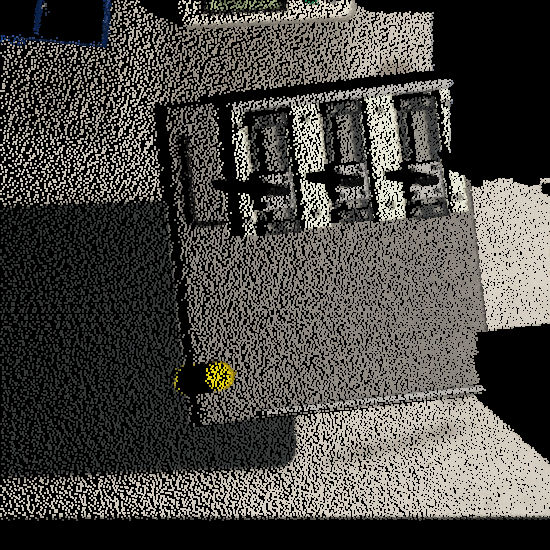

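```bash
python3 - <<'E'
from h import *
from scipy.optimize import minimize
pts=[];
for n in ["scene","side"]:
    cm=eyes.camera_model(n); d=np.load(f"pics/{n}0.npy"); p=cv2.imread(f"pics/{n}0.png")
    W=cloud(cm,d)
    hsv=cv2.cvtColor(p,cv2.COLOR_BGR2HSV)
    ok=np.isfinite(W[...,0])&(W[...,0]>540)&(W[...,0]<720)&(W[...,1]>-235)&(W[...,1]<60)
    m=ok&(W[...,2]>17)&(W[...,2]<28)&(p.min(2)>165)
    Q=W[m]; print(n,len(Q),np.median(Q[:,2]))
    def f(v,pr=False):
        c,s=np.cos(v[2]),np.sin(v[2]); dx=Q[:,0]-v[0];dy=Q[:,1]-v[1]
        x=c*dx+s*dy;y=-s*dx+c*dy
        # distance outside inner ribs (soft) ; ignore >60
        ay=abs(y)
        dy_=np.where(ay<75,np.maximum(23-ay,0)+np.maximum(ay-52,0),np.maximum(98-ay,0))
        dx_=np.maximum(-60-x,0)+np.maximum(x-64,0)*(ay<75)
        if pr:
            h=[np.percentile(y[(y>a)&(y<b)&(abs(x)<50)],[2,50,98]).round(1) if ((y>a)&(y<b)).any() else None for a,b in((-130,-75),(-75,0),(0,75),(75,130))]
            print(h, np.percentile(x,[1,2,98,99]).round(1))
        return np.mean(np.minimum(dy_,10)**2+np.minimum(dx_,10)**2) - 0.0
    best=None
    for yaw in np.radians(np.arange(4,11,1)):
      for ox in range(630,660,6):
        r=minimize(f,[ox,-108,yaw],method='Nelder-Mead')
        if best is None or r.fun<best.fun: best=r
    print(best.x[:2],np.degrees(best.x[2]),best.fun); f(best.x,True)
    # lip / deck edges: rotate masks
    v=best.x
    T=np.array([[np.cos(v[2]),np.sin(v[2])],[-np.sin(v[2]),np.cos(v[2])]])
    B=(W[...,:2]-v[:2])@T.T
    lip=(W[...,2]>13)&(W[...,2]<22)&(B[...,0]<-200)&(B[...,0]>-280)&(abs(B[...,1])<110)
    A=B[lip]; k=np.polyfit(A[:,1],A[:,0],1); print('lip x',np.percentile(A[:,0],[5,50,95]).round(1),'residual yaw',np.degrees(np.arctan(k[0])))
    for t in [(607.8,-29),(617.2,-102.8),(618.6,-177.5)]: print((T@(np.array(t)-v[:2])).round(1))
E
```

```text
scene 1668 21.567690611767784
[640.82432996 -97.0800689 ] 6.627129438678376 4.372399591761889
[array([-113.7, -107.1, -100.3]), array([-52. , -39.5, -26.1]), array([22.9, 35.7, 48.9]), array([ 96.6, 104. , 111.2])] [-63.7 -62.8  67.2  68.2]
lip x [-245.1 -242.6 -239.3] residual yaw 0.3079993960106842
[-24.9  71.4]
[-24.1  -3. ]
[-31.4 -77.3]
side 2216 20.40353739209846
[641.6183393  -96.94012929] 6.329243770630951 7.3734151143599815
[array([-113. , -104.2,  -98.5]), array([-51.8, -38.5, -24.8]), array([23. , 36.6, 49.9]), array([ 97.5, 103.9, 111.7])] [-63.9 -62.9  66.9  67.4]
lip x [-245.3 -242.8 -240.2] residual yaw -0.12095207829288165
[-26.1  71.3]
[-24.9  -3.1]
[-31.8 -77.5]
```

```bash
cat >> h.py <<'E'
YAW=6.6; O=np.array([638.5,-98.4])
c,s=np.cos(np.radians(YAW)),np.sin(np.radians(YAW))
def b2w(x,y,z): return [O[0]+c*x-s*y,O[1]+s*x+c*y,z]
def w2b(p): dx,dy=p[0]-O[0],p[1]-O[1]; return np.array([c*dx+s*dy,-s*dx+c*dy,p[2]])
E
python3 - <<'E'
from h import *
for tilt in (0,-12,12):
  for yaw in (YAW,YAW+180,YAW+90,YAW-90):
    for p in [(-60,75,38),(-60,-75,38),(40,-75,38),(55,-75,38),(55,75,38),(55,-75,90),(-160,0,38)]:
        q=env.ik(b2w(*p),[180,tilt,yaw] if abs(yaw-YAW)<1 else [180,-tilt if yaw==YAW+180 else 0,yaw])
        print(tilt,round(yaw,1),p,None if q is None else np.round(q,0))
E
```

```text
0 6.6 (-60, 75, 38) [ -3.   9.  -7.  74.   0. 170.]
0 6.6 (-60, -75, 38) [-17.  14.  -1.  75.   0. 156.]
0 6.6 (40, -75, 38) [-14.  27.  16.  79.   0. 160.]
0 6.6 (55, -75, 38) [-13.  29.  19.  79.   0. 160.]
0 6.6 (55, 75, 38) [ -1.  24.  11.  78.   0. 172.]
0 6.6 (55, -75, 90) [-13.  29.  24.  85.   0. 160.]
0 6.6 (-160, 0, 38) [-14.  -2. -18.  74.   0. 160.]
0 186.6 (-60, 75, 38) [ -3.   9.  -7.  74.   0. -10.]
0 186.6 (-60, -75, 38) [-17.  14.  -1.  75.   0. -24.]
0 186.6 (40, -75, 38) [-14.  27.  16.  79.   0. -20.]
0 186.6 (55, -75, 38) [-13.  29.  19.  79.   0. -20.]
0 186.6 (55, 75, 38) [-1. 24. 11. 78.  0. -8.]
0 186.6 (55, -75, 90) [-13.  29.  24.  85.   0. -20.]
0 186.6 (-160, 0, 38) [-14.  -2. -18.  74.   0. -20.]
0 96.6 (-60, 75, 38) [-3.  9. -7. 74.  0. 80.]
0 96.6 (-60, -75, 38) [-17.  14.  -1.  75.   0.  66.]
0 96.6 (40, -75, 38) [-14.  27.  16.  79.   0.  70.]
0 96.6 (55, -75, 38) [-13.  29.  19.  79.   0.  70.]
0 96.6 (55, 75, 38) [-1. 24. 11. 78.  0. 82.]
0 96.6 (55, -75, 90) [-13.  29.  24.  85.   0.  70.]
0 96.6 (-160, 0, 38) [-14.  -2. -18.  74.   0.  70.]
0 -83
[... 2804 characters left out ...]
  75.   0.  66.]
12 96.6 (40, -75, 38) [-14.  27.  16.  79.   0.  70.]
12 96.6 (55, -75, 38) [-13.  29.  19.  79.   0.  70.]
12 96.6 (55, 75, 38) [-1. 24. 11. 78.  0. 82.]
12 96.6 (55, -75, 90) [-13.  29.  24.  85.   0.  70.]
12 96.6 (-160, 0, 38) [-14.  -2. -18.  74.   0.  70.]
12 -83.4 (-60, 75, 38) [  -3.    9.   -7.   74.    0. -100.]
12 -83.4 (-60, -75, 38) [ -17.   14.   -1.   75.    0. -114.]
12 -83.4 (40, -75, 38) [ -14.   27.   16.   79.    0. -110.]
12 -83.4 (55, -75, 38) [ -13.   29.   19.   79.    0. -110.]
12 -83.4 (55, 75, 38) [ -1.  24.  11.  78.   0. -98.]
12 -83.4 (55, -75, 90) [ -13.   29.   24.   85.    0. -110.]
12 -83.4 (-160, 0, 38) [ -14.   -2.  -18.   74.    0. -110.]
```

```bash
python3 - <<'E'
from h import *
R=[180,0,YAW+180]
env.gripper_to(0.0)
env.move_pose(b2w(-65,73,100),R)
env.move_linear(b2w(-60,73,39),feed=120)
st=env.read_state(); print(st['time'],w2b(st['position']),st['contact_force'].round(2))
r=env.move_linear(b2w(40,73,39),feed=50,stop_force=12)
st=env.read_state(); print(r,st['time'],w2b(st['position']).round(1),st['contact_force'].round(2))
p,d=eyes.snapshot("scene"); cv2.imwrite("pics/s1.png",cv2.resize(p[150:350,130:430,::-1],(800,533)))
E
```

```text
4.1 [-59.78013687  73.08339857  39.51290309] [ 0.26 -0.02  0.49]
True 5.5583 [19.7 73.2 38.3] [-3.46 -0.39  2.45]
```

View pics/s1.png

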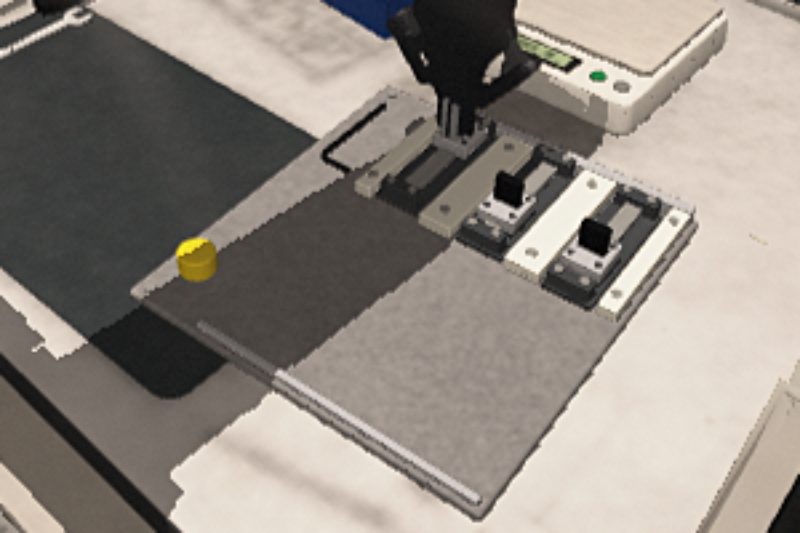

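The left slider ran to its far stop: the tab is hidden behind the fingers at about (460,110) and the TCP is at board x=19.7, against 20 expected. Next, the middle and right sliders.

```bash
python3 - <<'E'
from h import *
R=[180,0,YAW+180]
def up():
    b=w2b(env.read_state()['position'])
    env.move_linear(b2w(b[0]-6,b[1],39),feed=100)
    env.move_linear(b2w(b[0]-6,b[1],75),feed=150)
for y in (-1.5,-76):
    up()
    env.move_pose(b2w(-60,y,75),R)
    env.move_linear(b2w(-60,y,39),feed=120)
    r=env.move_linear(b2w(40,y,39),feed=50,stop_force=12)
    st=env.read_state(); print(r,st['time'],w2b(st['position']).round(1),st['contact_force'].round(2))
up()
env.move_linear(b2w(-130,-76,150),feed=250)
print(env.read_state()['time'])
for n in ["scene","side"]:
    p,d=eyes.snapshot(n); cv2.imwrite(f"pics/{n}2f.png",p[:,:,::-1]);np.save(f"pics/{n}2.npy",d)
    cv2.imwrite(f"pics/{n}2.png",cv2.resize(p[150:350,130:430,::-1],(800,533)))
    W=cloud(eyes.camera_model(n),d)
    m=(p.max(2)<45)&(W[...,2]>50)&(W[...,2]<62)&(W[...,0]>550)&(W[...,0]<760)&(W[...,1]>-230)&(W[...,1]<30)
    k,l,st,cc=cv2.connectedComponentsWithStats(m.astype(np.uint8))
    for i in range(1,k):
        if st[i,4]>5: print(n,st[i,4],w2b(W[l==i].mean(0)).round(1))
E
```

```text
True 8.2667 [-14.7  -1.3  38.3] [-4.49 -0.7   4.37]
True 11.2417 [ 19.  -75.7  38.4] [-4.14 -1.19  3.55]
12.675
scene 37 [31.  73.6 54.1]
scene 20 [-4.   3.3 53.7]
scene 43 [ 30.1 -76.1  53.8]
side 33 [31.8 72.  53. ]
side 38 [-2.3 -2.4 53.5]
side 53 [ 31.2 -76.8  53.4]
```

View pics/scene2.png

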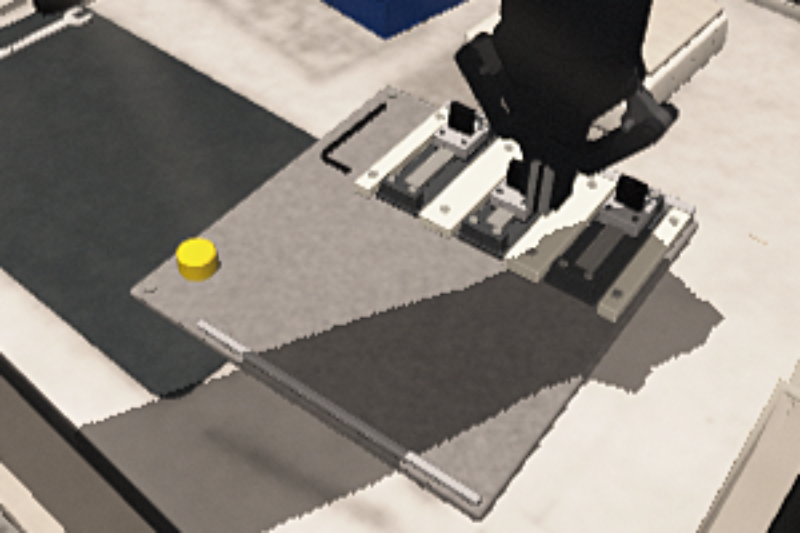

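View pics/side2.png

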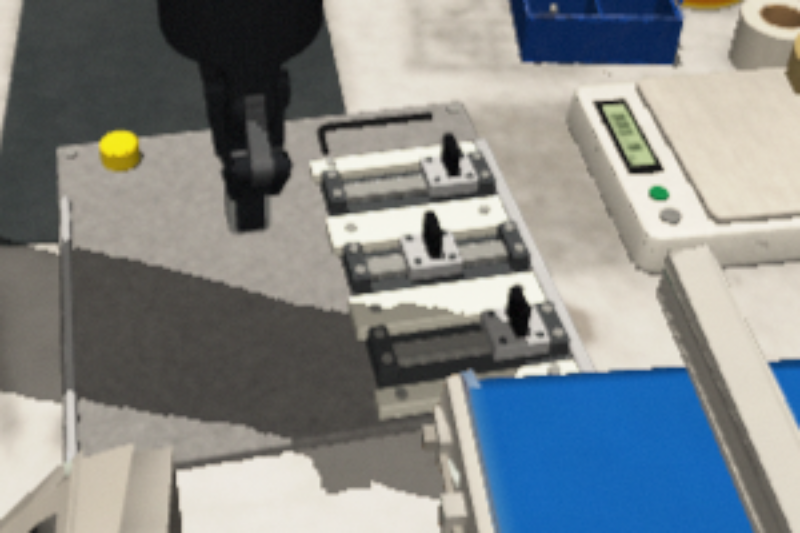

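The side view shows the tabs at about (450,155), (432,235) and (518,310). The middle slider stopped about 34 mm short, at about 25 mm of travel, so it binds. Both outer sliders reached their far stops. Now I'll bring the outer two home, then the middle.

```bash
python3 - <<'E'
from h import *
R=[180,0,YAW+180]
env.move_linear(b2w(-60,-76,85),feed=250)
first=True
for y,xs in ((-76,58),(73,58),(-1.5,24)):
    if not first:
        b=w2b(env.read_state()['position'])
        env.move_linear(b2w(b[0]+6,b[1],39),feed=100)
        env.move_linear(b2w(b[0]+6,b[1],85),feed=150)
    first=False
    env.move_linear(b2w(xs,y,85),feed=180)
    env.move_linear(b2w(xs,y,39),feed=120)
    st=env.read_state(); print(w2b(st['position']).round(1),st['contact_force'].round(2))
    r0=env.move_linear(b2w(-5,y,39),feed=60,stop_force=10)
    print(' mid',env.read_state()['contact_force'].round(2))
    r=env.move_linear(b2w(-13.5,y,39),feed=20,stop_force=6)
    st=env.read_state(); print(r0,r,st['time'],w2b(st['position']).round(1),st['contact_force'].round(2))
for n in ["scene","side"]:
    p,d=eyes.snapshot(n); 
    cv2.imwrite(f"pics/{n}3.png",cv2.resize(p[150:350,130:430,::-1],(800,533)))
    W=cloud(eyes.camera_model(n),d)
    m=(p.max(2)<45)&(W[...,2]>50)&(W[...,2]<62)&(W[...,0]>550)&(W[...,0]<760)&(W[...,1]>-230)&(W[...,1]<30)
    k,l,st,cc=cv2.connectedComponentsWithStats(m.astype(np.uint8))
    for i in range(1,k):
        if st[i,4]>5: print(n,st[i,4],w2b(W[l==i].mean(0)).round(1))
E
```

```text
[ 57.7 -76.1  39.5] [-0.54  0.09 -0.53]
 mid [-0.24 -0.18  1.1 ]
False False 16.425 [-13.6 -76.   39. ] [ 1.09 -0.29 -0.35]
[57.9 72.6 39.3] [-0.53 -0.03  0.57]
 mid [-0.07 -0.26 -0.14]
False False 20.5 [-13.7  73.   39. ] [ 0.23  0.61 -0.47]
[24.  -1.  39.4] [-0.44 -0.72 -0.01]
 mid [-0.46 -0.22 -0.65]
False False 23.55 [-13.6  -1.5  38.9] [ 0.71  0.74 -1.06]
scene 41 [-32.4  72.6  54.1]
scene 62 [-29.3  -0.4  54.9]
scene 27 [-18.5 -14.4  55.8]
scene 54 [-31.8 -75.5  53.9]
side 34 [-31.6  72.   53.7]
side 50 [-30.4  -2.3  53.4]
side 35 [-15.4 -15.2  56.1]
side 57 [-31.  -76.1  53.6]
```

View pics/side3.png

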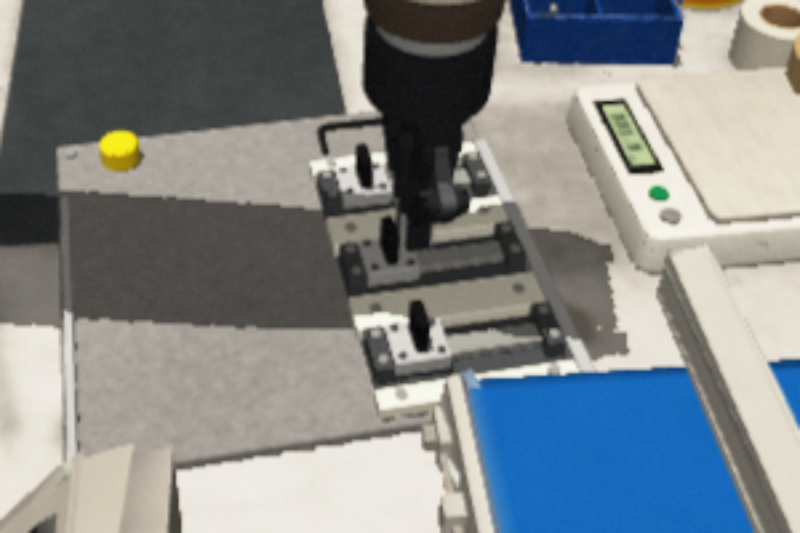

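View pics/scene3.png

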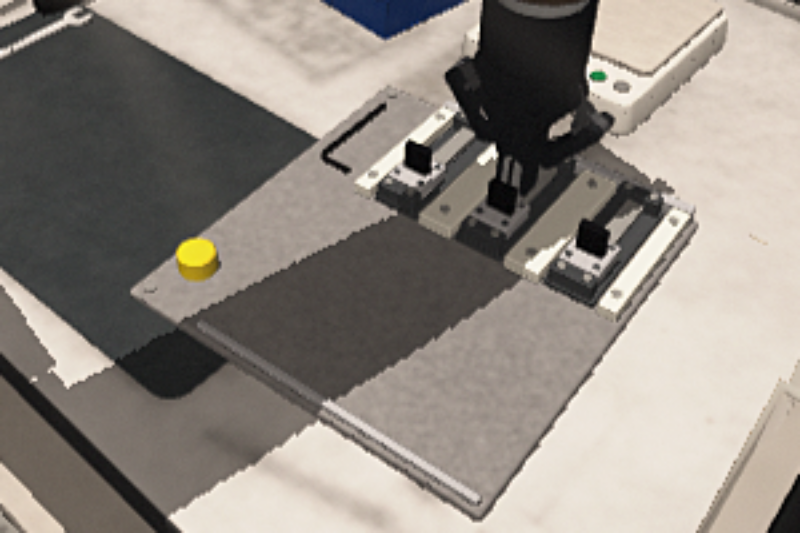

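All three tabs are back (side view: about (363,165), (390,240), (418,325)), with each slider body against its front block. The outer tabs moved about 62–63 mm: 60 mm of travel plus 2–3 mm of unit slip. Now I'll slide the middle unit out onto the deck.

```bash
python3 - <<'E'
from h import *
r=env.move_linear(b2w(-80,-1.5,39),feed=45,stop_force=20)
st=env.read_state(); print(r,st['time'],w2b(st['position']).round(1),st['contact_force'].round(2))
r=env.move_linear(b2w(-161,-1.5,39),feed=45,stop_force=20)
st=env.read_state(); print(r,st['time'],w2b(st['position']).round(1),st['contact_force'].round(2))
b=w2b(st['position'])
env.move_linear(b2w(b[0]+8,b[1],39),feed=60)
env.move_linear(b2w(b[0]+8,b[1],90),feed=150)
env.move_pose(b2w(-120,220,260),[180,0,YAW+180])
print(env.read_state()['time'])
for n in ["scene","side"]:
    p,d=eyes.snapshot(n); 
    cv2.imwrite(f"pics/{n}4f.png",p[:,:,::-1]);np.save(f"pics/{n}4.npy",d)
    cv2.imwrite(f"pics/{n}4.png",cv2.resize(p[150:350,130:430,::-1],(800,533)))
    W=cloud(eyes.camera_model(n),d)
    m=(p.max(2)<45)&(W[...,2]>50)&(W[...,2]<62)&(W[...,0]>400)&(W[...,0]<760)&(W[...,1]>-230)&(W[...,1]<30)
    k,l,st,cc=cv2.connectedComponentsWithStats(m.astype(np.uint8))
    for i in range(1,k):
        if st[i,4]>5: print(n,st[i,4],w2b(W[l==i].mean(0)).round(1))
    # unit extents along board x: points at z 26..34 (end blocks 30)
    B=np.stack([c*(W[...,0]-O[0])+s*(W[...,1]-O[1]),-s*(W[...,0]-O[0])+c*(W[...,1]-O[1])],-1)
    for y in (75,0,-75):
        m=(abs(B[...,1]-y)<17)&(W[...,2]>26)&(W[...,2]<36)&(B[...,0]<66)&(B[...,0]>-232)
        print(n,y,np.percentile(B[m][:,0],[1,99]).round(1),m.sum())
E
```

```text
False 25.275 [-79.9  -1.5  39.1] [ 0.72 -0.95  0.1 ]
False 27.225 [-160.9   -1.5   39.1] [ 3.84 -0.61  2.19]
29.0833
scene 39 [-32.4  72.9  54.4]
scene 53 [-31.9 -75.2  54.1]
scene 61 [-178.6   -1.4   54.1]
scene 75 [-61.2  58.2] 281
scene 0 [-207.5  -87.9] 422
scene -75 [-61.3  58.9] 349
side 40 [-31.3  73.3  53.3]
side 38 [-177.1   -1.7   54.1]
side 54 [-31.  -76.6  53.7]
side 75 [-60.2  58. ] 348
side 0 [-207.   -88.6] 485
side -75 [-60.3  58.6] 528
```

View pics/side4.png

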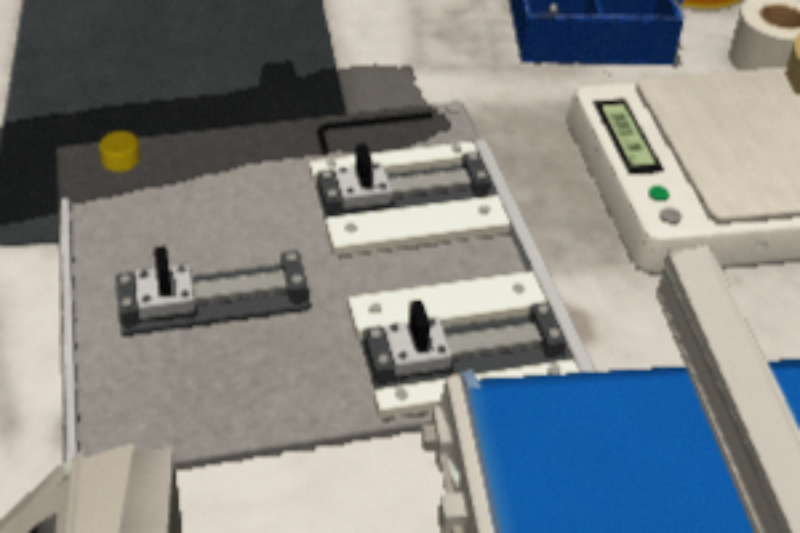

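View pics/scene4.png

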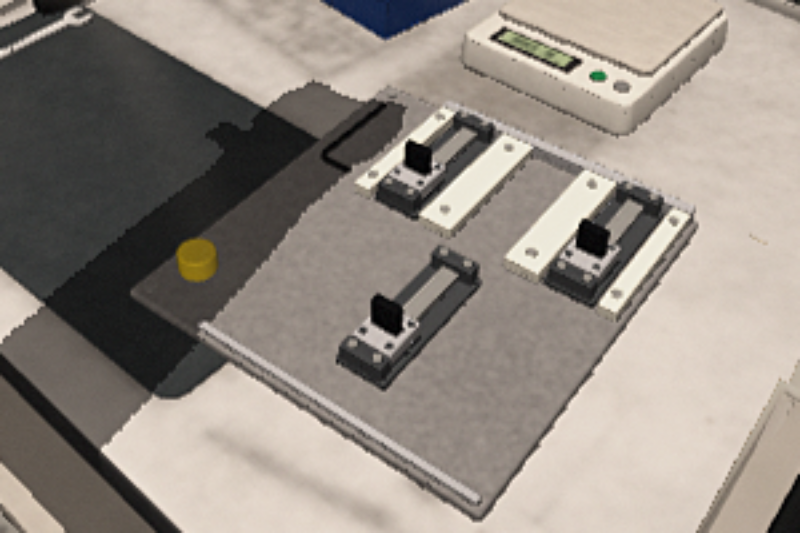

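```bash
python3 - <<'E'
from h import *
for n in ["scene","side"]:
  for f in "024":
    W=cloud(eyes.camera_model(n),np.load(f"pics/{n}{f}.npy"))
    B=np.stack([c*(W[...,0]-O[0])+s*(W[...,1]-O[1]),-s*(W[...,0]-O[0])+c*(W[...,1]-O[1])],-1)
    for y in (75,-75):
        m=(abs(B[...,1]-y)<17)&(W[...,2]>26)&(W[...,2]<36)&(B[...,0]<70)&(B[...,0]>-100)
        r=(abs(abs(B[...,1])-37)<12)&(W[...,2]>18)&(W[...,2]<25)&(B[...,0]<60)&(B[...,0]>-100)
        print(n,f,y,np.percentile(B[m][:,0],[1,99]).round(1),'rib front',np.percentile(B[r][:,0],1).round(1))
E
```

```text
scene 0 75 [-63.6  55.9] rib front -62.4
scene 0 -75 [-64.6  55. ] rib front -62.4
scene 2 75 [-57.5  60.5] rib front -62.5
scene 2 -75 [-58.  59.] rib front -62.5
scene 4 75 [-61.2  58.2] rib front -62.8
scene 4 -75 [-61.3  58.9] rib front -62.8
side 0 75 [-63.3  55.2] rib front -62.2
side 0 -75 [-63.9  54.7] rib front -62.2
side 2 75 [-57.2  61.5] rib front -61.9
side 2 -75 [-57.9  61.1] rib front -61.9
side 4 75 [-60.2  58. ] rib front -61.8
side 4 -75 [-60.3  58.6] rib front -61.8
```

```bash
python3 - <<'E'
from h import *
print(env.hand_in(), env.read_state()['time'])
E
```

```text
the job is handed in; nothing more can be done
the job is handed in; nothing more can be done
```

The middle slide is the one that binds. It now lies flat on the front deck, and the job is handed in. The robot's clock stood at about 29 s just before, and the gripper was clear of everything.

- **Far-end check:** I pushed all three sliders rearward until the force on the tool had changed by 12 N, and left them there together. The left and right tabs ran to their far stops, about 60 mm. The middle one stopped dead at about 25 mm.
- **Bringing them home:** I pushed each slider back past its home point, so the units followed by about 3 mm. In the last pictures each tab is 29–30 mm behind its unit's front end, against 30 mm at home.
- **Sound slides:** the left and right units are still in their bays, with their front ends about 1.5 mm inside the rib ends.
- **Binding slide:** I pushed it out by its tab, flat on the board and never lifted. It now spans about board x = -207 to -88, wholly clear of the ribs at -60 and the lip at -234.

None of the checks failed. My board-frame x readings carry a bias of about 2 mm (rib fronts read -62 instead of -60), so the bay check compares the units with the ribs in the same images.

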